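Close a denture flask in the ratchet bench press

ROBOT

A 6-joint arm with a two-finger parallel gripper is mounted at the origin on the work surface. World frame = base frame: x ahead of the robot, y to its left, z up, the work surface at z = 0. Lengths are in m, angles in degrees, forces in N, time in s.
With the tool pointing down it reaches from about 0.25 to 0.725 m from the base axis. Payload 9.7 kg.
Tool frame: the origin (TCP) lies at the very end of the fingers, on their centre line; the grasp point (between the pads) lies 19 mm behind it (bot.hold_point_z is the distance from the TCP to the grasp point, in m); z points along the fingers, y is the line along which they close (so a half turn about z gives the same grasp; the last joint's range is limited). The gripper opens to 85 mm and grips with 20 to 120 N. Pads are 22 mm wide; open, the fingers measure 114 mm over their backs; the gripper's body (76 mm by 85 mm) begins 54 mm behind the grasp point. The pads swing forward as they close: fully open they stand 13 mm farther back than shut.
Start: joints at [-68.698, 4.979, 10.078, 95.1, 0, 90], TCP at [0.2, -0.512, 0.231] pointing down, gripper open.
Joint ranges: [-179.16, 179.16], [-48.56, 103.87], [-65.8, 70.77], [-126.05, 130.52], [-82.76, 87.17], [-180, 180]. Speed limits (degrees/s): [127.2, 127.2, 147.25, 180, 180, 180].

INTERFACE

Orientations are given as [roll, pitch, yaw] about the fixed x, y, z axes, in that order (R = Rz(yaw) Ry(pitch) Rx(roll)).
In Python, from workcell import bot gives the robot as it stands.
- The arm moves only by the tool play_rows, never from a script. Its argument "targets" is a list of rows, each an object with "grip": the closure in counts, from 0 (fully open) to 255 (shut); "linear": the shift along the world's x, y, z in cm, a list of three; "delta_rot": the turn, a rotation vector about the world's x, y, z in rad, a list of three. A call has 1 to 10 rows; each row is the pose to reach, as a shift and turn from the pose commanded when the call began; what a row does not reach only later rows make up. A row lasts 1/10 s, in which the tool goes at most 50 mm and 8.59 degrees, less where a joint would pass 70% of its speed; a pose out of reach is approached as far as the arm can. A call with a gripper value outside its range is refused whole. The fingers move at their own pace and stop on an object; "force" is the grip in N (left out, the last holds). Time passes only in rows, so rows that repeat a pose let the fingers close. It gives the time, the measured TCP pose, the force, the opening and the grip force at its end, in the units of the state.
- bot.get_obs(): the state, without advancing time (a new reading comes with each control period).
- bot.camera(name): name is "side" or "top" or "wrist"; returns a dict with "color" (480x640x3 uint8, red, green, blue), "range_z" (480x640 float32, m along the optical axis (not along the pixel's ray), 0 where there is no reading), "fov_y" (degrees; the focal length in pixels is half the picture's height over the tangent of half this angle, whatever the lens; pixels are square), "cx", "cy" (the principal point, pixels), "world_to_cam" (4x4, takes a point from world to camera coordinates). Camera axes: x right, y up, looking along -z (the intrinsics and any distortion apply to the point x, -y, -z); pixel columns grow to the right and rows downward; lengths in m; the calibration is good to about 2 mm. A picture is of the moment at which its call begins.
- bot.job_done(): hands the job in; it is judged then, once.
Trained networks look in a picture, given as the dict that the camera call returned (one of the last four; its "shot" number tells which), for a name from the list of things; names that differ only in an ending like _2 or _b are one class to them, and where a whole thing is asked for, a point or a joint stands for the part that bears it (a point fixed in the world has none). Each returns a list of dicts, best first, with "conf" (0 to 1); they miss things now and then, are a little off and sometimes report something else, mostly with a low value. They report only what shows in the picture. A call takes as long as a camera call. They do not tell look-alikes from the thing itself.
- bot.search_frame(picture, target): "box" ([left, top, right, bottom] in pixels, round what is visible of it).
- bot.trace(picture, target): "pixels" (480x640 bool, what is visible of it) and "box" ([left, top, right, bottom] in pixels, round what is visible of it).
- bot.pinpoint(picture, target): "pixel" ([column, row] in pixels: a listed point, or the origin of a listed thing).
The state is a dict: "time": time; "q": joint angles; "qd": joint speeds; "joint_efforts": joint torques, N m; "ee_pos": TCP position; "tcp_rot": TCP orientation; "wrist_force": force on the tool from outside, world axes, zero at the start; "torque": the same for the moment, N m; "opening": finger opening in m; "grasp_force": force on a finger pad.
Only numpy, scipy, OpenCV 4.12 (cv2) and the standard library are available. Lean on these libraries where they do the work, as an engineer would, in place of code of your own. Each camera call takes 0.05 s, during which the arm holds its last target. There are 200 camera calls.

TASK

Slide the brass flask gently along the press platen until it sits fully home against the fence under the press head. Then pump the press handle in full strokes until it goes stiff because the flask has met the spring pad, give it one more full stroke and no further, and let go with the handle left down. Leave everything else on the bench where it is.

Things in the scene. Friction and masses are not known exactly. Their poses are not given: they have to be found in the camera images.
- press: Fixed hand press: grey base 230 x 270 mm, two steel columns 70 mm left and right of centre, crossbeam 38 mm deep, underside 280 mm up. From it hangs a screw spindle with a 44 mm round spring pad, 14 to 34 mm (not measured) above the flask's top at the start. The pad gives from 20 N on, then 1 mm per 2.5 N. Origin on the bench midway between the columns; x into the press, y to its left, z up.
- platen: Steel platen 200 mm long (x), 100 mm wide, its top 145 mm above the bench at the start. Origin on its top midway between the columns, axes as the press. Lips 9 mm high and 69 mm apart guide the flask's sides. A toothed rack at its left lifts it 10 mm per full handle stroke, up to 3.5 mm more while the handle is at the bottom; it stays up and does not come down again.
- flask: Closed brass denture flask, a block 110 mm long (x), 64 wide, 56 high, 0.6 to 0.95 kg. Origin at the centre of its underside, x towards the fence. It stands on the platen 45 to 80 mm short of home; at home its origin meets the platen's. Sliding takes 3 to 7 N. Push its front end with shut fingers tilted back 15 to 20 degrees to clear the head. Left with over 74 N, or once over 90 N, it is spoilt.
- pump_lever (a joint): Handle swing: 0 fully up, 0.48 rad fully down, hard stops. It stays where left. The pawl catches the next tooth only within 0.03 of the upper stop; a tooth is held only within 0.03 of the lower. Pressing down takes 4 to 8 N at the grip while the platen rises freely (1 to 3 N held still), 4 N more once the flask lifts the pad, then 5 N more per tooth. Let go under load it springs up 0.1 to 0.15.
- handle_grip (a point): Middle of the handle's black rubber grip, a round bar 22 mm thick, 100 mm long, 165 mm from the hinge towards the front (-x of the press). The bar rises 0.48 rad above level when fully up (grip 144 mm above the bench) and is level when fully down (68 mm). Pinch it from above across the bar; it turns between the pads as it swings. Axes as the press when fully up.
- handle_hinge (a point): Pin on which the handle swings in a vertical plane (axis along the press's y), fixed on the press, 41 mm in front of and 112 mm left of its origin, 68 mm above the bench.
- cast: White plaster dental cast, 62 x 66 mm, 30 mm high, right of the press. Bystander, to be left alone. Origin at the centre of its underside.
- jar: Amber jar with white lid, 60 mm thick, 85 mm high, right of the press. Bystander, to be left alone. Origin at the centre of its underside.
- knife: Slim wax knife with dark wooden handle, 200 mm, lying right of the press. Bystander, to be left alone. Origin at the centre of its underside.
- brush: Small brush, 180 mm, lying left of the press. Bystander, to be left alone. Origin at the centre of its underside.
- articulator: Steel articulator with plaster models, 110 x 95 mm, 110 mm high, left of the press. Bystander, to be left alone. Origin at the centre of its underside.
- bowl: Black rubber mixing bowl, 124 mm across, 70 mm high, far left. Bystander, to be left alone. Origin at the centre of its underside.
- flask_half: Open half of another brass flask filled with plaster, 110 x 64 mm, 28 mm high, far right. Bystander, to be left alone. Origin at the centre of its underside.
- fence (a point): Middle of the front face of the fence, an upright steel stop fixed across the rear of the platen, 78 mm wide, 22 mm high; the face is 55 mm beyond (+x of) the platen's origin. Axes as the platen. Ramming the flask into it with more than 35 N would crack the mould.
Mind the look-alikes: they are no part of the job. What is shaped like the flask but blue or purple is not meant.

How it is judged:
By the outcome, as a careful person would: the job done as asked, in the order asked, and still so for the second after the job is handed in, with the robot touching nothing.
It also fails if it takes over 70 s, if anything falls off the work surface, if the arm or the gripper's body presses on something with over 40 N, if the wrist force passes 120 N, or if a joint passes its speed limit or range.

## Working session

There is one attempt and no reset: what is moved stays moved. The work goes in short steps, Python scripts to look and compute and a tool call to move; the robot and the scene stay as the last step left them, time stands still between calls to the robot, and variables do not carry over. Pictures are saved under pics/ and viewed, at most 10 in all, crops included, and the job is handed in when it is done.

Besides the shell and the picture viewer there is one more tool, called after "Emit:" as a command line: name --argument value ..., lists and objects as JSON in quotes. play_rows: Moves the arm, as the interface text tells. Its arguments: {"type":"object","properties":{"targets":{"type":"array","items":{"type":"object","properties":{"grip":{"type":"number"},"linear":{"type":"array","items":{"type":"number"}},"delta_rot":{"type":"array","items":{"type":"number"}}}}},"force":{"type":"number"}},"required":["targets"]}

```bash
mkdir -p pics; cat > h.py <<'E'
import numpy as np, cv2
from workcell import bot
def f(c): return 240/np.tan(np.radians(c["fov_y"])/2)
def world(c,u,v,z=None):
    u,v=np.asarray(u,float),np.asarray(v,float)
    d=c["range_z"][v.astype(int),u.astype(int)] if z is None else z
    p=np.stack([(u-c["cx"])/f(c)*d,-(v-c["cy"])/f(c)*d,-d,np.ones_like(d)],-1)
    return (p@np.linalg.inv(c["world_to_cam"]).T)[...,:3]
def save(c,n): cv2.imwrite("pics/"+n+".png",c["color"][...,::-1])
def pix(c,P):
    q=c["world_to_cam"]@np.append(P,1); return c["cx"]+f(c)*q[0]/-q[2], c["cy"]+f(c)*q[1]/q[2]
E
cat > a.py <<'E'
from h import *
np.set_printoptions(precision=4,suppress=True)
ims=[]
for n in("side","top"):
    c=bot.camera(n); save(c,n+"0"); ims.append(c["color"])
    print(n,c["fov_y"],c["cx"],c["cy"],c["world_to_cam"].tolist(), [k for k in c])
    for t in("press","platen","flask","handle_grip","handle_hinge","fence","pump_lever"):
        for m in bot.pinpoint(c,t)[:2] if t!="pump_lever" else []:
            u,v=m["pixel"]; print(t,"pt",round(m["conf"],2),np.round(m["pixel"]),world(c,u,v))
        if t in("flask","press","platen","pump_lever"):
            for m in bot.search_frame(c,t)[:3]: print(t,"box",round(m["conf"],2),np.round(m["box"]))
E
python3 a.py
```

```text
side 55.55477271839125 317.3604962254945 239.76368740317872 [[0.9976829504355412, -0.06710503709055753, 0.011209121611839405, -0.5675669773606569], [0.03911841520571448, 0.700603516997268, 0.7124776919755821, -0.12318287917415646], [-0.05566399196992101, -0.7103883627764, 0.7016052266266541, -1.2963873372396724], [0.0, 0.0, 0.0, 1.0]] ['color', 'range_z', 'fov_y', 'cx', 'cy', 'world_to_cam', 'shot']
press pt 0.76 [355. 269.] [ 0.6674 -0.056   0.0814]
press box 0.83 [276. 159. 392. 301.]
platen pt 0.97 [362. 231.] [ 0.6728 -0.0609  0.2278]
platen box 0.68 [313. 218. 387. 266.]
platen box 0.26 [273. 205. 316. 222.]
flask pt 0.73 [274. 289.] [ 0.4459 -0.0863  0.0484]
flask pt 0.63 [245. 341.] [ 0.3767 -0.251   0.0578]
flask box 0.92 [254. 259. 293. 296.]
flask box 0.65 [218. 316. 269. 356.]
flask box 0.6 [316. 210. 359. 243.]
handle_grip pt 0.81 [290. 210.] [ 0.4973  0.2936 -0.002 ]
fence pt 0.73 [379. 229.] [0.7364 0.0191 0.1541]
pump_lever box 0.63 [270. 202. 316. 223.]
top 56.68349250091985 315.35500891857396 242.7415299613591 [[0.0020742101073642125, -0.9996830301859928, -0.02509057
[... 277 characters left out ...]
d_to_cam', 'shot']
press pt 0.68 [316. 216.] [0.6309 0.0023 0.1999]
press pt 0.45 [372. 232.] [ 0.6167 -0.18    0.0118]
press box 0.75 [271. 179. 353. 283.]
press box 0.61 [302. 203. 321. 240.]
platen pt 0.93 [315. 205.] [0.664  0.0063 0.1973]
platen box 0.87 [272. 201. 343. 248.]
flask pt 0.97 [387. 312.] [ 0.3518 -0.2186  0.057 ]
flask pt 0.96 [327. 287.] [ 0.4315 -0.0288  0.0579]
flask box 0.86 [301. 202. 324. 238.]
flask box 0.7 [305. 270. 342. 303.]
flask box 0.69 [373. 290. 400. 325.]
handle_grip pt 0.63 [271. 268.] [ 0.4979  0.1585 -0.0015]
handle_hinge pt 0.81 [281. 223.] [0.6355 0.1176 0.0809]
fence pt 0.89 [313. 188.] [0.6681 0.0063 0.3649]
pump_lever box 0.56 [272. 210. 280. 283.]
```

```bash
python3 -c "
import cv2,numpy as np
a=cv2.imread('pics/side0.png');b=cv2.imread('pics/top0.png');print(a.shape)"
```

```text
(480, 640, 3)
```

View pics/side0.png

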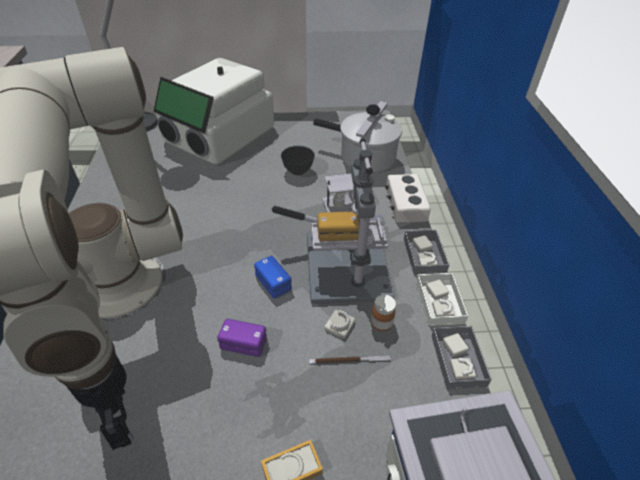

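View pics/top0.png

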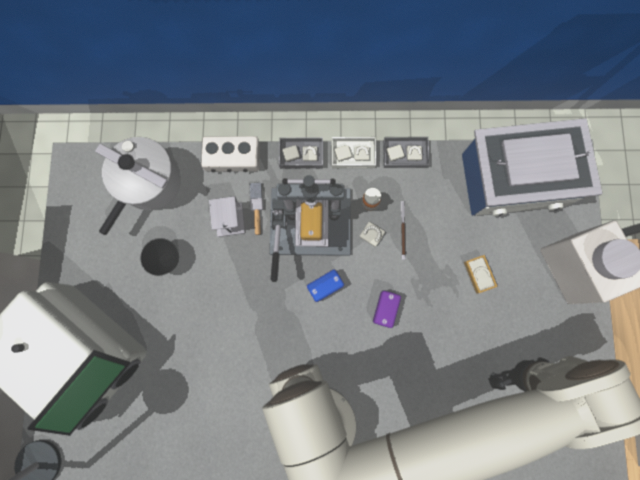

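The brass block at top (312,222) / side (337,225) is the flask, because it is brass and stands on the platen. The blue block at top (325,285) and the purple one at (387,309) are look-alikes on the bench. Next I'll measure the flask, platen and handle, and crop in to confirm.

```bash
cat > b.py <<'E'
from h import *
np.set_printoptions(precision=4,suppress=True)
c=bot.camera("top"); s=bot.camera("side")
v,u=np.mgrid[0:480,0:640]
for c,n,R in((c,"top",(255,345,170,290)),(s,"side",(265,395,150,305))):
    W=world(c,u,v); hsv=cv2.cvtColor(c["color"],cv2.COLOR_RGB2HSV)
    reg=(u>R[0])&(u<R[1])&(v>R[2])&(v<R[3])
    br=reg&(hsv[...,0]>10)&(hsv[...,0]<28)&(hsv[...,1]>110)
    t=br&(abs(W[...,2]-.201)<.008)
    P=W[t]; r=cv2.minAreaRect((P[:,:2]*1000).astype(np.float32)); print(n,"flask top",t.sum(),np.median(P[:,2]),r,P.min(0),P.max(0))
    g=reg&(c["color"].max(-1)<60)&(W[...,2]>.06)&(W[...,2]<.19)&(W[...,0]<.6)&(W[...,1]>.06)
    P=W[g]; 
    if len(P)>5: print(n,"grip",g.sum(),np.median(P,0),P.min(0),P.max(0), cv2.fitLine(P.astype(np.float32),2,0,.01,.01).ravel())
    pl=reg&(abs(W[...,2]-.149)<.009)&(W[...,0]<.8)
    P=W[pl]; print(n,"platen",len(P),cv2.minAreaRect((P[:,:2]*1000).astype(np.float32)))
    ba=reg&(W[...,2]>.012)&(W[...,2]<.06)&(W[...,1]<.2); P=W[ba]; print("base",len(P),np.median(P[:,2]),cv2.minAreaRect((P[:,:2]*1000).astype(np.float32)))
    cb=reg&(W[...,2]>.29); P=W[cb]; print("beam",len(P),cv2.minAreaRect((P[:,:2]*1000).astype(np.float32)),P.max(0))
    cr=c["color"][R[2]:R[3],R[0]:R[1]]; cr=cv2.resize(cr,None,fx=4,fy=4,interpolation=cv2.INTER_CUBIC); cv2.imwrite(f"pics/{n}crop.png",cr[...,::-1]) ; print(cr.shape)
E
python3 b.py; python3 -c "
import cv2,numpy as np
a=cv2.imread('pics/topcrop.png');b=cv2.imread('pics/sidecrop.png')
o=np.zeros((600,800,3),np.uint8);a=cv2.resize(a,(350,480));b=cv2.resize(b,(440,523));o[:480,:350]=a;o[:523,355:795]=b;cv2.imwrite('pics/crops.png',o)"
```

```text
top flask top 615 0.19978643738322965 ((619.8509521484375, 17.330848693847656), (59.61439895629883, 103.11560821533203), 89.98119354248047) [ 0.5683 -0.0125  0.1932] [0.6714 0.0471 0.2075]
top grip 27 [0.4933 0.1253 0.1372] [0.4486 0.1227 0.1248] [0.5285 0.1288 0.1577] [ 0.9268  0.0072 -0.3756  0.489   0.1253  0.1396]
top platen 810 ((592.6841430664062, 31.24273681640625), (173.28192138671875, 330.1349182128906), 79.8990478515625)
base 2383 0.022415308421222413 ((609.2764892578125, 56.90911865234375), (288.04315185546875, 367.5010070800781), 89.54790496826172)
beam 1349 ((517.304443359375, 21.41626739501953), (183.6357421875, 357.7776184082031), 88.53129577636719) [0.6983 0.1089 1.481 ]
(480, 360, 3)
side flask top 614 0.20101070193878245 ((621.9057006835938, 12.821573257446289), (61.78376770019531, 106.87857818603516), 89.44408416748047) [ 0.5683 -0.0185  0.193 ] [0.6754 0.0438 0.2062]
side grip 282 [0.5018 0.1255 0.1245] [0.4479 0.1149 0.0602] [0.587  0.55   0.1571] [ 0.1075  0.9766 -0.1864  0.5054  0.2553  0.1091]
side platen 1096 ((592.518310546875, 27.16138458251953), (154.80764770507812, 338.06103515625), 75.88175964355469)
base 4433 0.023219149455131927 ((598.8215942382812, 26.748580932617188), (274.6590576171875, 351.5946350097656), 88.96115112304688)
beam 1237 ((611.5546875, -387.45343017578125), (994.2967529296875, 63.84013748168945), 80.60501098632812) [0.7013 0.1075 1.0037]
(620, 520, 3)
```

View pics/crops.png

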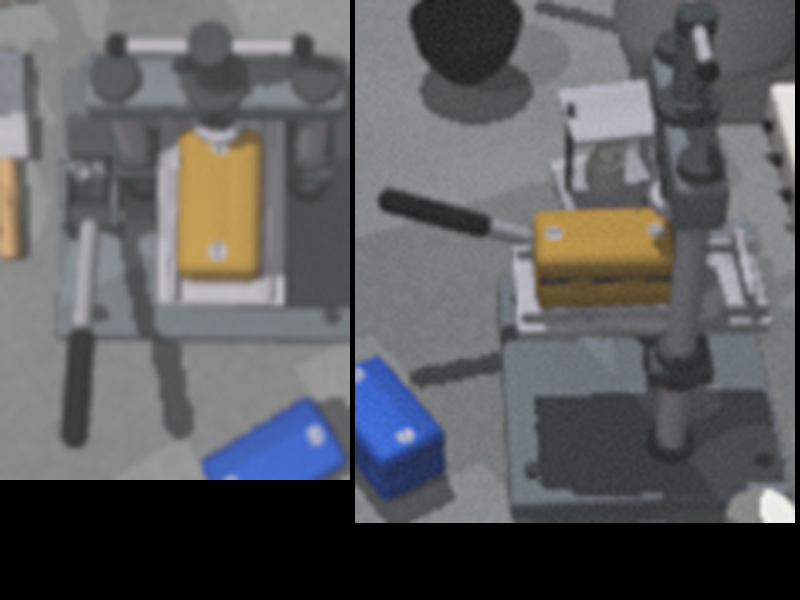

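The crops confirm it: the brass flask stands on the platen with its front end at x≈0.566, y≈0.015. The handle is up, with its grip at about (0.489, 0.125, 0.14).

```bash
python3 -c "
from h import *
o=bot.get_obs()
for k in('time','ee_pos','tcp_rot','wrist_force','torque','opening','grasp_force'):print(k,o[k])"
```

```text
time 1.2
ee_pos [ 0.19982608 -0.51240517  0.23128953]
tcp_rot [-1.79998864e+02  1.61035134e-04  2.13032473e+01]
wrist_force [-0.008251    0.67497922  0.4328621 ]
torque [ 0.01501857 -0.02827362 -0.02292063]
opening 0.08510567834301687
grasp_force 0.0
```

Emit:
play_rows --targets '[{"grip": 255,"linear": [0,0,4],"delta_rot": [0,0,0]},{"grip": 255,"linear": [4,4,5],"delta_rot": [0,0,0]},{"grip": 255,"linear": [8,8,5],"delta_rot": [0,0,0]}]' --force 60

```text
time: 1.5
ee_pos: [0.2702, -0.4424, 0.2825]
tcp_rot: [179.9, -0.0, 21.1]
wrist_force: [1.4, -0.1, -0.0]
opening: 0.0442
grasp_force: 0.0
```

Emit:
play_rows --targets '[{"grip": 255,"linear": [2,4.5,0],"delta_rot": [0,0,-0.05]},{"grip": 255,"linear": [4,9,0],"delta_rot": [0,0,-0.1]},{"grip": 255,"linear": [6,13.5,0],"delta_rot": [0,0,-0.15]},{"grip": 255,"linear": [8,18,0],"delta_rot": [0,0,-0.2]},{"grip": 255,"linear": [10,22.5,0],"delta_rot": [0,0,-0.25]},{"grip": 255,"linear": [12,27,0],"delta_rot": [0,0,-0.3]},{"grip": 255,"linear": [14,31.5,0],"delta_rot": [0,0,-0.34]},{"grip": 255,"linear": [16,36,0],"delta_rot": [0,0,-0.37]},{"grip": 255,"linear": [18,40.5,0],"delta_rot": [0,0,-0.37]},{"grip": 255,"linear": [20,44.7,0],"delta_rot": [0,0,-0.37]}]'

```text
time: 2.5
ee_pos: [0.4703, 0.0048, 0.2813]
tcp_rot: [-179.9, -0.0, 0.5]
wrist_force: [0.6, -0.1, 0.2]
opening: 0.0
grasp_force: 0.0
```

Emit:
play_rows --targets '[{"grip": 255,"linear": [1,0,-2],"delta_rot": [0,-0.1,0]},{"grip": 255,"linear": [2,0,-5],"delta_rot": [0,-0.2,0]},{"grip": 255,"linear": [3,0,-8],"delta_rot": [0,-0.3,0]},{"grip": 255,"linear": [4,0,-11.2],"delta_rot": [0,-0.3,0]},{"grip": 255,"linear": [4.5,0,-11.2],"delta_rot": [0,-0.3,0]},{"grip": 255,"linear": [4.5,0,-11.2],"delta_rot": [0,-0.3,0]}]'

```text
time: 3.1
ee_pos: [0.5154, 0.0024, 0.1699]
tcp_rot: [-180.0, -17.2, 0.3]
wrist_force: [-0.0, -0.7, 0.8]
opening: -0.0002
grasp_force: 0.0
```

```bash
python3 -c "
from h import *
c=bot.camera('wrist');save(c,'w1');o=bot.get_obs();print(o['ee_pos'],o['tcp_rot'],o['wrist_force'])
s=bot.camera('side');cr=s['color'][150:310,230:400];a=cv2.resize(cr,(510,480),interpolation=cv2.INTER_CUBIC);b=cv2.resize(c['color'],(280,210))
im=np.zeros((480,790,3),np.uint8);im[:,:510]=a;im[:210,510:]=b;cv2.imwrite('pics/w1b.png',im[...,::-1])"
```

```text
[0.51579084 0.00234854 0.17087323] [-179.98355242  -17.25471872    0.29346334] [0.17985214 0.38590206 0.36409372]
```

View pics/w1b.png

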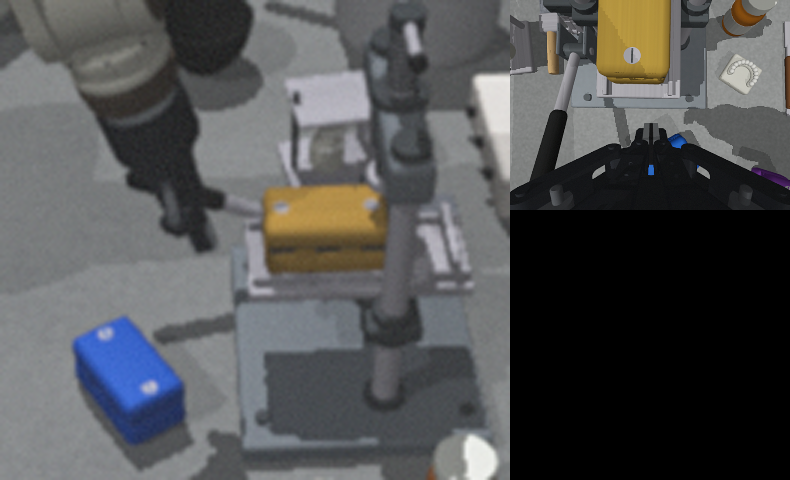

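The fingers are in front of the flask, slightly to its right in y. I'll centre them and approach.

Emit:
play_rows --targets '[{"grip": 255,"linear": [0.5,1.2,-0.3],"delta_rot": [0,0,0]},{"grip": 255,"linear": [1.5,1.2,-0.3],"delta_rot": [0,0,0]},{"grip": 255,"linear": [2.5,1.2,-0.3],"delta_rot": [0,0,0]},{"grip": 255,"linear": [3.0,1.2,-0.3],"delta_rot": [0,0,0]},{"grip": 255,"linear": [3.4,1.2,-0.3],"delta_rot": [0,0,0]}]'

```text
time: 3.7
ee_pos: [0.5497, 0.0081, 0.1658]
tcp_rot: [-179.9, -17.2, 0.8]
wrist_force: [0.4, 0.3, -0.3]
opening: 0.0002
grasp_force: 0.0
```

Emit:
play_rows --targets '[{"grip": 255,"linear": [0.3,0,0],"delta_rot": [0,0,0]},{"grip": 255,"linear": [0.6,0,0],"delta_rot": [0,0,0]},{"grip": 255,"linear": [0.9,0,0],"delta_rot": [0,0,0]},{"grip": 255,"linear": [1.2,0,0],"delta_rot": [0,0,0]},{"grip": 255,"linear": [1.5,0,0],"delta_rot": [0,0,0]}]'

```text
time: 4.2
ee_pos: [0.5639, 0.008, 0.166]
tcp_rot: [-179.9, -17.2, 0.8]
wrist_force: [-4.1, -0.9, 1.6]
opening: 0.0
grasp_force: 2.0
```

Emit:
play_rows --targets '[{"grip": 255,"linear": [0.3,0,0],"delta_rot": [0,0,0]},{"grip": 255,"linear": [0.6,0,0],"delta_rot": [0,0,0]},{"grip": 255,"linear": [0.9,0,0],"delta_rot": [0,0,0]},{"grip": 255,"linear": [1.2,0,0],"delta_rot": [0,0,0]},{"grip": 255,"linear": [1.5,0,0],"delta_rot": [0,0,0]}]'

```text
time: 4.7
ee_pos: [0.5793, 0.0081, 0.1659]
tcp_rot: [-179.9, -17.2, 0.8]
wrist_force: [-4.5, -0.8, 0.8]
opening: 0.0002
grasp_force: 2.2
```

Emit:
play_rows --targets '[{"grip": 255,"linear": [0.3,0.1,0],"delta_rot": [0,0,0]},{"grip": 255,"linear": [0.6,0.2,0],"delta_rot": [0,0,0]},{"grip": 255,"linear": [0.9,0.2,0],"delta_rot": [0,0,0]},{"grip": 255,"linear": [1.2,0.2,0],"delta_rot": [0,0,0]},{"grip": 255,"linear": [1.4,0.2,0],"delta_rot": [0,0,0]}]'

```text
time: 5.2
ee_pos: [0.5933, 0.0094, 0.166]
tcp_rot: [-179.9, -17.2, 0.9]
wrist_force: [-4.2, -0.5, 1.1]
opening: -0.0
grasp_force: 2.2
```

Emit:
play_rows --targets '[{"grip": 255,"linear": [0.15,0,0],"delta_rot": [0,0,0]},{"grip": 255,"linear": [0.3,0,0],"delta_rot": [0,0,0]},{"grip": 255,"linear": [0.45,0,0],"delta_rot": [0,0,0]},{"grip": 255,"linear": [0.6,0,0],"delta_rot": [0,0,0]}]'

```text
time: 5.6
ee_pos: [0.5991, 0.0093, 0.166]
tcp_rot: [-179.9, -17.2, 0.9]
wrist_force: [-4.3, -0.5, 1.5]
opening: 0.0002
grasp_force: 2.1
```

```bash
cat > d.py <<'E'
from h import *
import sys
np.set_printoptions(precision=4,suppress=True)
s=bot.camera('side');c=bot.camera('top');o=bot.get_obs();print(o['ee_pos'],o['wrist_force'])
v,u=np.mgrid[0:480,0:640]
for c,n,R in((c,"top",(255,345,170,290)),(s,"side",(265,395,150,305))):
    W=world(c,u,v); hsv=cv2.cvtColor(c["color"],cv2.COLOR_RGB2HSV)
    reg=(u>R[0])&(u<R[1])&(v>R[2])&(v<R[3])
    br=reg&(hsv[...,0]>10)&(hsv[...,0]<28)&(hsv[...,1]>110)&(W[...,2]>.19)
    P=W[br]; print(n,np.percentile(P,[1,50,99],axis=0))
    for m in bot.pinpoint(c,'fence')[:2]: print('fence',m['conf'],m['pixel'],world(c,*m['pixel']))
a=cv2.resize(s['color'][150:310,230:400],(510,480),interpolation=cv2.INTER_CUBIC);cv2.imwrite('pics/%s.png'%sys.argv[1],a[...,::-1])
E
python3 d.py d1
```

```text
[0.5993 0.0093 0.166 ] [-2.5977 -0.3421  0.8078]
top [[ 0.6248 -0.0095  0.194 ]
 [ 0.646   0.0199  0.2003]
 [ 0.6709  0.0468  0.206 ]]
fence 0.71 [312.5, 190.7] [0.6656 0.0081 0.3466]
fence 0.49 [255.3, 208.9] [0.6981 0.2126 0.0177]
side [[ 0.6106 -0.015   0.1909]
 [ 0.6463  0.0041  0.2008]
 [ 0.7151  0.0457  0.2056]]
fence 0.69 [379.0, 230.5] [0.7332 0.0032 0.1644]
```

View pics/d1.png

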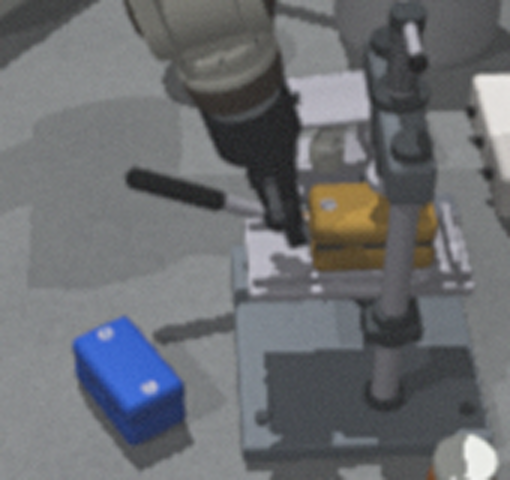

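The flask is sliding along the platen and there is still a gap to the fence. I'll go on slowly, watching the force.

Emit:
play_rows --targets '[{"grip": 255,"linear": [0.15,0,0],"delta_rot": [0,0,0]},{"grip": 255,"linear": [0.3,0,0],"delta_rot": [0,0,0]},{"grip": 255,"linear": [0.45,0,0],"delta_rot": [0,0,0]},{"grip": 255,"linear": [0.6,0,0],"delta_rot": [0,0,0]}]'

```text
time: 6.2
ee_pos: [0.6052, 0.0093, 0.166]
tcp_rot: [-179.9, -17.2, 0.9]
wrist_force: [-3.3, -0.8, 0.1]
opening: 0.0001
grasp_force: 2.1
```

Emit:
play_rows --targets '[{"grip": 255,"linear": [0.1,0,0],"delta_rot": [0,0,0]},{"grip": 255,"linear": [0.2,0,0],"delta_rot": [0,0,0]},{"grip": 255,"linear": [0.3,0,0],"delta_rot": [0,0,0]}]'

```text
time: 6.5
ee_pos: [0.6082, 0.0093, 0.166]
tcp_rot: [-179.9, -17.2, 0.9]
wrist_force: [-4.0, -1.8, 1.4]
opening: -0.0001
grasp_force: 2.1
```

Emit:
play_rows --targets '[{"grip": 255,"linear": [0.1,0,0],"delta_rot": [0,0,0]},{"grip": 255,"linear": [0.2,0,0],"delta_rot": [0,0,0]}]'

```text
time: 6.7
ee_pos: [0.6101, 0.0093, 0.166]
tcp_rot: [-179.9, -17.2, 0.9]
wrist_force: [-4.2, -0.2, 1.4]
opening: -0.0002
grasp_force: 2.1
```

Emit:
play_rows --targets '[{"grip": 255,"linear": [0.1,0,0],"delta_rot": [0,0,0]},{"grip": 255,"linear": [0.15,0,0],"delta_rot": [0,0,0]}]'

```text
time: 6.9
ee_pos: [0.6117, 0.0093, 0.166]
tcp_rot: [-179.9, -17.2, 0.9]
wrist_force: [-3.7, -1.1, 0.4]
opening: 0.0001
grasp_force: 2.1
```

Emit:
play_rows --targets '[{"grip": 255,"linear": [0.1,0,0],"delta_rot": [0,0,0]}]'

```text
time: 7.0
ee_pos: [0.6126, 0.0093, 0.166]
tcp_rot: [-179.9, -17.2, 0.9]
wrist_force: [-6.5, -0.4, 0.6]
opening: 0.0
grasp_force: 3.7
```

Emit:
play_rows --targets '[{"grip": 255,"linear": [0.05,0,0],"delta_rot": [0,0,0]}]'

```text
time: 7.1
ee_pos: [0.6126, 0.0093, 0.1659]
tcp_rot: [-179.9, -17.1, 0.9]
wrist_force: [-9.8, -0.3, 3.1]
opening: 0.0004
grasp_force: 5.0
```

Emit:
play_rows --targets '[{"grip": 255,"linear": [0.03,0,0],"delta_rot": [0,0,0]}]'

```text
time: 7.2
ee_pos: [0.6127, 0.0093, 0.1659]
tcp_rot: [-179.9, -17.1, 0.9]
wrist_force: [-11.6, -1.0, 4.1]
opening: 0.0001
grasp_force: 5.6
```

The flask is home: it stopped dead at TCP x=0.6127 and the force rose to about 11 N. I'll retreat and go over the handle grip.

Emit:
play_rows --targets '[{"grip": 255,"linear": [-1,0,0],"delta_rot": [0,0,0]},{"grip": 255,"linear": [-4,0,0],"delta_rot": [0,0,0]},{"grip": 255,"linear": [-8,0,1],"delta_rot": [0,0,0]},{"grip": 200,"linear": [-11,0,5],"delta_rot": [0,0.1,0]},{"grip": 100,"linear": [-12.2,2,9],"delta_rot": [0,0.2,0]},{"grip": 0,"linear": [-12.2,6,9],"delta_rot": [0,0.3,0]},{"grip": 0,"linear": [-12.2,10,9],"delta_rot": [0,0.3,-0.015]},{"grip": 0,"linear": [-12.2,11.6,9],"delta_rot": [0,0.3,-0.015]},{"grip": 0,"linear": [-12.2,11.6,9],"delta_rot": [0,0.3,-0.015]}]'

```text
time: 8.1
ee_pos: [0.4962, 0.0457, 0.2559]
tcp_rot: [-177.6, -0.0, 3.9]
wrist_force: [-0.3, 0.3, -1.0]
opening: 0.0846
grasp_force: 0.0
```

```bash
cat > e.py <<'E'
from h import *
np.set_printoptions(precision=4,suppress=True)
c=bot.camera('wrist');o=bot.get_obs();print(o['ee_pos'],o['tcp_rot'],o['wrist_force'])
v,u=np.mgrid[0:480,0:640]; W=world(c,u,v)
g=(c["color"].max(-1)<60)&(W[...,2]>.085)&(W[...,2]<.19)&(W[...,0]<.56)&(W[...,0]>.42)&(abs(W[...,1]-.125)<.03)
P=W[g];print(g.sum())
for x in np.arange(.44,.56,.01):
    m=abs(P[:,0]-x)<.005
    if m.sum()>10: print(round(x,3),np.percentile(P[m][:,1],[2,50,98]),np.percentile(P[m][:,2],[50,95]))
for m in bot.pinpoint(c,'handle_grip')[:2]: print(m['conf'],m['pixel'],world(c,*m['pixel']))
# flask front
hsv=cv2.cvtColor(c["color"],cv2.COLOR_RGB2HSV)
b=(hsv[...,0]>10)&(hsv[...,0]<28)&(hsv[...,1]>110)&(abs(W[...,2]-.2)<.008)&(abs(W[...,1])<.1); 
if b.sum(): print('flask',np.percentile(W[b],[1,50,99],axis=0))
save(c,'w2')
E
python3 e.py
```

```text
[0.4961 0.0456 0.2562] [-177.6292   -0.0313    3.9238] [ 0.225  -0.0158 -0.7057]
3354
0.45 [0.1195 0.1266 0.1381] [0.1527 0.155 ]
0.46 [0.1192 0.1272 0.1389] [0.1508 0.1538]
0.47 [0.119  0.127  0.1388] [0.1467 0.15  ]
0.48 [0.119  0.1271 0.1387] [0.1426 0.1459]
0.49 [0.1189 0.127  0.1387] [0.1386 0.1418]
0.5 [0.1188 0.1267 0.1385] [0.1346 0.1378]
0.51 [0.1188 0.1268 0.1383] [0.1306 0.1337]
0.52 [0.1187 0.1266 0.1386] [0.1262 0.1296]
0.53 [0.1189 0.1267 0.1381] [0.1223 0.1258]
0.54 [0.1215 0.1284 0.1363] [0.1187 0.1212]
0.55 [220.9, 241.4] [0.4866 0.1275 0.1404]
flask [[ 0.6225 -0.0102  0.1925]
 [ 0.6276  0.0173  0.1996]
 [ 0.6349  0.0496  0.2025]]
```

View pics/w2.png

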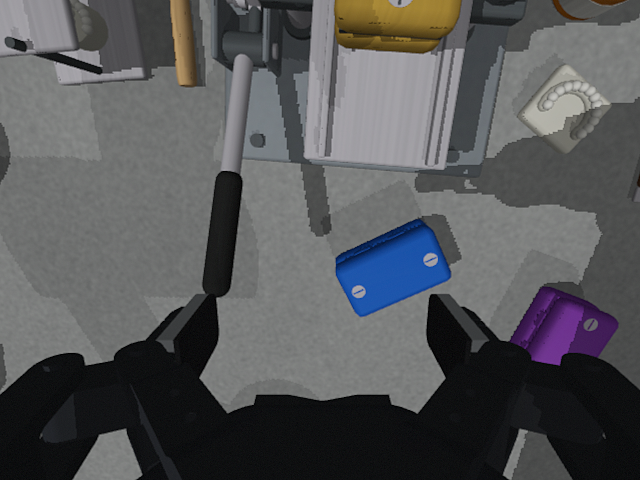

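The wrist view shows the grip lying along x at y≈0.128. Its slope is about 0.39 rad, so the handle is not quite fully up and must be raised to the upper stop first.

Emit:
play_rows --targets '[{"grip": 0,"linear": [-1,3,0],"delta_rot": [0,0,-0.03]},{"grip": 0,"linear": [-1.1,6,0],"delta_rot": [-0.02,0,-0.06]},{"grip": 0,"linear": [-1.1,8.2,0],"delta_rot": [-0.04,0,-0.068]},{"grip": 0,"linear": [-1.1,8.2,0],"delta_rot": [-0.042,0,-0.068]},{"grip": 0,"linear": [-1.1,8.2,0],"delta_rot": [-0.042,0,-0.068]},{"grip": 0,"linear": [-1.1,8.2,0],"delta_rot": [-0.042,0,-0.068]}]' --force 50

```text
time: 8.8
ee_pos: [0.4912, 0.0452, 0.2559]
tcp_rot: [-177.8, 0.2, 4.0]
wrist_force: [0.4, -0.2, 0.1]
opening: 0.0851
grasp_force: 0.0
```

```bash
python3 -c "
from h import *
print(np.round(bot.get_obs()['q'],1))"
```

```text
[  4.   -2.    5.7  97.9   2.2 180. ]
```

Joint 6 is at its limit, so I'll use the half-turned grasp.

Emit:
play_rows --targets '[{"grip": 0,"linear": [0,0,0],"delta_rot": [0,0,0.145]},{"grip": 0,"linear": [0,1,0],"delta_rot": [0,0,0.29]},{"grip": 0,"linear": [0,2,0],"delta_rot": [0,0,0.435]},{"grip": 0,"linear": [0,3,0],"delta_rot": [0,0,0.58]},{"grip": 0,"linear": [0,4,0],"delta_rot": [0,0,0.725]},{"grip": 0,"linear": [0,5,0],"delta_rot": [0,0,0.87]},{"grip": 0,"linear": [0,6,0],"delta_rot": [0,0,1.015]},{"grip": 0,"linear": [0,7,0],"delta_rot": [0,0,1.16]},{"grip": 0,"linear": [0,8,0],"delta_rot": [0,0,1.305]},{"grip": 0,"linear": [-0.6,8.2,0],"delta_rot": [0,0,1.45]}]'

```text
time: 9.8
ee_pos: [0.4855, 0.1281, 0.2556]
tcp_rot: [-177.8, 0.2, 87.5]
wrist_force: [-0.6, -0.4, -0.5]
opening: 0.0854
grasp_force: 0.0
```

Emit:
play_rows --targets '[{"grip": 0,"linear": [0,0,0],"delta_rot": [0,0,0.145]},{"grip": 0,"linear": [0,0,0],"delta_rot": [0,0,0.29]},{"grip": 0,"linear": [0,0,0],"delta_rot": [0,0,0.435]},{"grip": 0,"linear": [0,0,0],"delta_rot": [0,0,0.58]},{"grip": 0,"linear": [0,0,0],"delta_rot": [0,0,0.725]},{"grip": 0,"linear": [0,0,0],"delta_rot": [0,0,0.87]},{"grip": 0,"linear": [0,0,0],"delta_rot": [0,0,1.015]},{"grip": 0,"linear": [0,0,0],"delta_rot": [0,0,1.16]},{"grip": 0,"linear": [0,0,0],"delta_rot": [0,0,1.305]},{"grip": 0,"linear": [0,0,0],"delta_rot": [0,0,1.45]}]'

```text
time: 10.8
ee_pos: [0.4852, 0.1273, 0.2559]
tcp_rot: [-177.8, 0.2, 170.5]
wrist_force: [-1.1, 0.0, 0.9]
opening: 0.0849
grasp_force: 0.0
```

Emit:
play_rows --targets '[{"grip": 0,"linear": [0,0,0],"delta_rot": [0,0,0.1]},{"grip": 0,"linear": [0,0,0],"delta_rot": [0,0,0.17]},{"grip": 0,"linear": [0,0,0],"delta_rot": [0,0,0.17]}]'

```text
time: 11.1
ee_pos: [0.4852, 0.1273, 0.256]
tcp_rot: [-177.8, 0.2, 180.0]
wrist_force: [0.2, -0.4, -0.4]
opening: 0.0853
grasp_force: 0.0
```

Emit:
play_rows --targets '[{"grip": 0,"linear": [0,0.05,-4],"delta_rot": [0.038,0,0]},{"grip": 0,"linear": [0,0.05,-8],"delta_rot": [0.038,0,0]},{"grip": 0,"linear": [0,0.05,-11],"delta_rot": [0.038,0,0]},{"grip": 0,"linear": [0,0.05,-13],"delta_rot": [0.038,0,0]},{"grip": 0,"linear": [0,0.05,-14.4],"delta_rot": [0.038,0,0]},{"grip": 0,"linear": [0,0.05,-14.4],"delta_rot": [0.038,0,0]},{"grip": 120,"linear": [0,0.05,-14.4],"delta_rot": [0.038,0,0]},{"grip": 200,"linear": [0,0.05,-14.4],"delta_rot": [0.038,0,0]},{"grip": 255,"linear": [0,0.05,-14.4],"delta_rot": [0.038,0,0]},{"grip": 255,"linear": [0,0.05,-14.4],"delta_rot": [0.038,0,0]}]' --force 40

```text
time: 12.1
ee_pos: [0.4855, 0.1279, 0.1128]
tcp_rot: [180.0, 0.3, 179.9]
wrist_force: [-0.3, 0.1, 0.4]
opening: 0.028
grasp_force: 0.0
```

Emit:
play_rows --targets '[{"grip": 255,"linear": [0,0,0],"delta_rot": [0,0,0]},{"grip": 255,"linear": [0,0,0],"delta_rot": [0,0,0]},{"grip": 255,"linear": [0,0,0],"delta_rot": [0,0,0]}]'

```text
time: 12.4
ee_pos: [0.4854, 0.1303, 0.1128]
tcp_rot: [179.7, 0.3, -180.0]
wrist_force: [-1.3, 14.3, 1.2]
opening: 0.0207
grasp_force: 40.9
```

Emit:
play_rows --targets '[{"grip": 255,"linear": [0.15,0.2,0.4],"delta_rot": [0,0,0]},{"grip": 255,"linear": [0.3,0.3,0.8],"delta_rot": [0,0,0]},{"grip": 255,"linear": [0.5,0.3,1.1],"delta_rot": [0,0,0]},{"grip": 255,"linear": [0.6,0.3,1.3],"delta_rot": [0,0,0]}]'

```text
time: 12.8
ee_pos: [0.4908, 0.1305, 0.1248]
tcp_rot: [-180.0, 0.1, 179.9]
wrist_force: [0.1, -2.8, -6.5]
opening: 0.021
grasp_force: 40.3
```

Emit:
play_rows --targets '[{"grip": 255,"linear": [0.1,0,0.2],"delta_rot": [0,0,0]},{"grip": 255,"linear": [0.1,0,0.3],"delta_rot": [0,0,0]}]'

```text
time: 13.0
ee_pos: [0.4923, 0.1305, 0.1276]
tcp_rot: [-180.0, 0.2, 179.9]
wrist_force: [5.4, -2.0, -16.6]
opening: 0.021
grasp_force: 39.7
```

Emit:
play_rows --targets '[{"grip": 255,"linear": [-0.3,0,-0.8],"delta_rot": [0,0,0]},{"grip": 255,"linear": [-0.6,0,-1.5],"delta_rot": [0,0,0]},{"grip": 255,"linear": [-1.0,0,-2.7],"delta_rot": [0,0,0]},{"grip": 255,"linear": [-1.4,0,-4.0],"delta_rot": [0,0,0]},{"grip": 255,"linear": [-1.65,0,-5.2],"delta_rot": [0,0,0]},{"grip": 255,"linear": [-1.8,0,-6.3],"delta_rot": [0,0,0]}]'

```text
time: 13.6
ee_pos: [0.4748, 0.1306, 0.0665]
tcp_rot: [180.0, 0.4, 179.9]
wrist_force: [-1.1, -5.5, 7.1]
opening: 0.0206
grasp_force: 41.5
```

Emit:
play_rows --targets '[{"grip": 255,"linear": [-0.05,0,-0.7],"delta_rot": [0,0,0]},{"grip": 255,"linear": [-0.1,0,-1.3],"delta_rot": [0,0,0]},{"grip": 255,"linear": [-0.1,0,-1.6],"delta_rot": [0,0,0]}]'

```text
time: 13.9
ee_pos: [0.4738, 0.1307, 0.0503]
tcp_rot: [180.0, 0.4, 179.9]
wrist_force: [-2.4, -4.5, 7.0]
opening: 0.0207
grasp_force: 41.8
```

Emit:
play_rows --targets '[{"grip": 255,"linear": [0,0,-0.15],"delta_rot": [0,0,0]},{"grip": 255,"linear": [0,0,-0.25],"delta_rot": [0,0,0]}]'

```text
time: 14.1
ee_pos: [0.4738, 0.1307, 0.049]
tcp_rot: [180.0, 0.4, 179.9]
wrist_force: [-9.5, -7.8, 22.0]
opening: 0.0207
grasp_force: 43.2
```

```bash
cat > k.py <<'E'
from h import *
np.set_printoptions(precision=4,suppress=True)
o=bot.get_obs();print(o['time'],o['ee_pos'],o['wrist_force'])
v,u=np.mgrid[0:480,0:640]
for n,R in(("top",(300,326,200,228)),("side",(330,360,205,232))):
    c=bot.camera(n);W=world(c,u,v); hsv=cv2.cvtColor(c["color"],cv2.COLOR_RGB2HSV)
    br=(u>R[0])&(u<R[1])&(v>R[2])&(v<R[3])&(hsv[...,0]>10)&(hsv[...,0]<28)&(hsv[...,1]>110)&(W[...,2]>.19)&(W[...,0]>.628)
    print(n,br.sum(),np.median(W[br],0))
E
python3 k.py
```

```text
14.1 [0.4738 0.1307 0.049 ] [-9.5244 -7.7881 21.9771]
top 208 [0.6485 0.0211 0.2126]
side 266 [ 0.6499 -0.0003  0.2135]
```

Emit:
play_rows --targets '[{"grip": 255,"linear": [0.0,0,0.8],"delta_rot": [0,0,0]},{"grip": 255,"linear": [0.1,0,2.0],"delta_rot": [0,0,0]},{"grip": 255,"linear": [0.3,0,3.3],"delta_rot": [0,0,0]},{"grip": 255,"linear": [0.55,0,4.6],"delta_rot": [0,0,0]},{"grip": 255,"linear": [0.95,0,5.9],"delta_rot": [0,0,0]},{"grip": 255,"linear": [1.4,0,7.1],"delta_rot": [0,0,0]},{"grip": 255,"linear": [1.85,0,7.9],"delta_rot": [0,0,0]},{"grip": 255,"linear": [1.9,0,8.1],"delta_rot": [0,0,0]}]'

```text
time: 15.0
ee_pos: [0.4924, 0.1305, 0.1277]
tcp_rot: [-180.0, 0.2, 179.9]
wrist_force: [3.1, -5.8, -16.5]
opening: 0.021
grasp_force: 40.2
```

Emit:
play_rows --targets '[{"grip": 255,"linear": [-0.3,0,-0.8],"delta_rot": [0,0,0]},{"grip": 255,"linear": [-0.6,0,-1.5],"delta_rot": [0,0,0]},{"grip": 255,"linear": [-1.0,0,-2.7],"delta_rot": [0,0,0]},{"grip": 255,"linear": [-1.4,0,-4.0],"delta_rot": [0,0,0]}]'

```text
time: 15.4
ee_pos: [0.479, 0.1306, 0.0895]
tcp_rot: [180.0, 0.4, 179.9]
wrist_force: [1.3, -7.0, 7.9]
opening: 0.0205
grasp_force: 41.9
```

Emit:
play_rows --targets '[{"grip": 255,"linear": [-0.25,0,-1.2],"delta_rot": [0,0,0]},{"grip": 255,"linear": [-0.4,0,-2.3],"delta_rot": [0,0,0]}]'

```text
time: 15.6
ee_pos: [0.4748, 0.1307, 0.066]
tcp_rot: [180.0, 0.4, 179.9]
wrist_force: [-0.8, -6.9, 6.9]
opening: 0.0207
grasp_force: 42.1
```

Emit:
play_rows --targets '[{"grip": 255,"linear": [-0.05,0,-0.7],"delta_rot": [0,0,0]},{"grip": 255,"linear": [-0.1,0,-1.3],"delta_rot": [0,0,0]},{"grip": 255,"linear": [-0.1,0,-1.55],"delta_rot": [0,0,0]}]'

```text
time: 15.9
ee_pos: [0.4737, 0.1307, 0.0502]
tcp_rot: [180.0, 0.3, 179.9]
wrist_force: [-3.3, -5.6, 5.8]
opening: 0.0208
grasp_force: 42.4
```

Emit:
play_rows --targets '[{"grip": 255,"linear": [0,0,-0.15],"delta_rot": [0,0,0]},{"grip": 255,"linear": [0,0,-0.25],"delta_rot": [0,0,0]}]'

```text
time: 16.1
ee_pos: [0.4738, 0.1307, 0.0491]
tcp_rot: [180.0, 0.4, 179.9]
wrist_force: [-9.4, -8.0, 22.5]
opening: 0.0209
grasp_force: 43.8
```

```bash
python3 k.py
```

```text
16.1 [0.4738 0.1307 0.0491] [-9.3793 -7.9712 22.522 ]
top 202 [0.6466 0.0164 0.2222]
side 259 [ 0.6478 -0.0058  0.2224]
```

Stroke 2 still ran free. On to stroke 3.

Emit:
play_rows --targets '[{"grip": 255,"linear": [0.0,0,0.8],"delta_rot": [0,0,0]},{"grip": 255,"linear": [0.1,0,2.0],"delta_rot": [0,0,0]},{"grip": 255,"linear": [0.3,0,3.3],"delta_rot": [0,0,0]},{"grip": 255,"linear": [0.55,0,4.6],"delta_rot": [0,0,0]},{"grip": 255,"linear": [0.95,0,5.9],"delta_rot": [0,0,0]},{"grip": 255,"linear": [1.4,0,7.1],"delta_rot": [0,0,0]},{"grip": 255,"linear": [1.85,0,7.9],"delta_rot": [0,0,0]},{"grip": 255,"linear": [1.9,0,8.1],"delta_rot": [0,0,0]}]'

```text
time: 17.0
ee_pos: [0.4924, 0.1305, 0.1276]
tcp_rot: [-180.0, 0.2, 179.9]
wrist_force: [3.7, -4.1, -15.3]
opening: 0.0209
grasp_force: 40.4
```

Emit:
play_rows --targets '[{"grip": 255,"linear": [-0.3,0,-0.8],"delta_rot": [0,0,0]},{"grip": 255,"linear": [-0.6,0,-1.5],"delta_rot": [0,0,0]},{"grip": 255,"linear": [-1.0,0,-2.7],"delta_rot": [0,0,0]},{"grip": 255,"linear": [-1.4,0,-4.0],"delta_rot": [0,0,0]}]'

```text
time: 17.4
ee_pos: [0.4789, 0.1307, 0.0895]
tcp_rot: [180.0, 0.4, 179.9]
wrist_force: [0.1, -7.0, 9.4]
opening: 0.0206
grasp_force: 42.2
```

Emit:
play_rows --targets '[{"grip": 255,"linear": [-0.25,0,-1.2],"delta_rot": [0,0,0]},{"grip": 255,"linear": [-0.4,0,-2.3],"delta_rot": [0,0,0]}]'

```text
time: 17.6
ee_pos: [0.4749, 0.1307, 0.0663]
tcp_rot: [180.0, 0.4, 179.9]
wrist_force: [-2.7, -6.2, 12.7]
opening: 0.0205
grasp_force: 42.9
```

Emit:
play_rows --targets '[{"grip": 255,"linear": [-0.05,0,-0.7],"delta_rot": [0,0,0]},{"grip": 255,"linear": [-0.1,0,-1.3],"delta_rot": [0,0,0]},{"grip": 255,"linear": [-0.1,0,-1.55],"delta_rot": [0,0,0]}]'

```text
time: 17.9
ee_pos: [0.4741, 0.1307, 0.0511]
tcp_rot: [180.0, 0.4, 179.9]
wrist_force: [-3.8, -6.4, 12.5]
opening: 0.0209
grasp_force: 43.7
```

Emit:
play_rows --targets '[{"grip": 255,"linear": [0,0,-0.15],"delta_rot": [0,0,0]},{"grip": 255,"linear": [0,0,-0.25],"delta_rot": [0,0,0]}]'

```text
time: 18.1
ee_pos: [0.4741, 0.1307, 0.0489]
tcp_rot: [180.0, 0.4, 179.9]
wrist_force: [-4.1, -6.9, 12.1]
opening: 0.0205
grasp_force: 43.7
```

```bash
python3 k.py
```

```text
18.1 [0.4741 0.1307 0.0489] [-4.111  -6.912  12.0746]
top 187 [0.6467 0.0131 0.2323]
side 271 [ 0.6486 -0.01    0.2272]
```

The force rose from about 7 N to 12.5 N mid-stroke, so the pad has been met. The lower stop isn't felt yet, so I'll finish this stroke.

Emit:
play_rows --targets '[{"grip": 255,"linear": [0,0,-0.1],"delta_rot": [0,0,0]},{"grip": 255,"linear": [0,0,-0.15],"delta_rot": [0,0,0]}]' --force 60

```text
time: 18.4
ee_pos: [0.4742, 0.1307, 0.0484]
tcp_rot: [180.0, 0.4, 179.9]
wrist_force: [-9.7, -8.7, 24.4]
opening: 0.0199
grasp_force: 59.8
```

```bash
python3 k.py
```

```text
18.4 [0.4742 0.1307 0.0484] [-9.6739 -8.6879 24.41  ]
top 189 [0.6468 0.0132 0.2322]
side 265 [ 0.6484 -0.01    0.2275]
```

Stroke 3 is complete: stop felt, flask top up another 10 mm, pad met. Now the one extra full stroke.

Emit:
play_rows --targets '[{"grip": 255,"linear": [0.0,0,0.9],"delta_rot": [0,0,0]},{"grip": 255,"linear": [0.1,0,2.1],"delta_rot": [0,0,0]},{"grip": 255,"linear": [0.3,0,3.4],"delta_rot": [0,0,0]},{"grip": 255,"linear": [0.55,0,4.7],"delta_rot": [0,0,0]},{"grip": 255,"linear": [0.95,0,6.0],"delta_rot": [0,0,0]},{"grip": 255,"linear": [1.4,0,7.2],"delta_rot": [0,0,0]},{"grip": 255,"linear": [1.85,0,8.0],"delta_rot": [0,0,0]},{"grip": 255,"linear": [1.9,0,8.2],"delta_rot": [0,0,0]}]'

```text
time: 19.3
ee_pos: [0.4927, 0.1305, 0.1271]
tcp_rot: [-180.0, 0.2, 179.9]
wrist_force: [5.7, -5.0, -17.5]
opening: 0.0203
grasp_force: 59.4
```

```bash
python3 k.py
```

```text
19.3 [0.4927 0.1305 0.1271] [  5.7385  -4.9834 -17.4666]
top 187 [0.6466 0.0162 0.2285]
side 265 [ 0.6484 -0.0095  0.2263]
```

Emit:
play_rows --targets '[{"grip": 255,"linear": [-0.3,0,-0.8],"delta_rot": [0,0,0]},{"grip": 255,"linear": [-0.6,0,-1.5],"delta_rot": [0,0,0]},{"grip": 255,"linear": [-1.0,0,-2.7],"delta_rot": [0,0,0]},{"grip": 255,"linear": [-1.4,0,-4.0],"delta_rot": [0,0,0]}]'

```text
time: 19.8
ee_pos: [0.4795, 0.1307, 0.0902]
tcp_rot: [180.0, 0.5, 179.9]
wrist_force: [-1.4, -8.1, 17.6]
opening: 0.0201
grasp_force: 63.6
```

Emit:
play_rows --targets '[{"grip": 255,"linear": [-0.25,0,-1.2],"delta_rot": [0,0,0]},{"grip": 255,"linear": [-0.4,0,-2.3],"delta_rot": [0,0,0]}]'

```text
time: 20.0
ee_pos: [0.4756, 0.1307, 0.0671]
tcp_rot: [180.0, 0.5, 179.9]
wrist_force: [-2.0, -7.1, 17.8]
opening: 0.0203
grasp_force: 65.3
```

Emit:
play_rows --targets '[{"grip": 255,"linear": [-0.05,0,-0.7],"delta_rot": [0,0,0]},{"grip": 255,"linear": [-0.1,0,-1.3],"delta_rot": [0,0,0]},{"grip": 255,"linear": [-0.1,0,-1.6],"delta_rot": [0,0,0]}]'

```text
time: 20.3
ee_pos: [0.4747, 0.1308, 0.0509]
tcp_rot: [180.0, 0.5, 179.9]
wrist_force: [-5.6, -9.0, 19.3]
opening: 0.0203
grasp_force: 66.7
```

Emit:
play_rows --targets '[{"grip": 255,"linear": [0,0,-0.15],"delta_rot": [0,0,0]},{"grip": 255,"linear": [0,0,-0.25],"delta_rot": [0,0,0]}]'

```text
time: 20.5
ee_pos: [0.4747, 0.1307, 0.0488]
tcp_rot: [180.0, 0.5, 179.9]
wrist_force: [-6.0, -7.3, 18.4]
opening: 0.0204
grasp_force: 66.9
```

```bash
python3 k.py
```

```text
20.5 [0.4747 0.1307 0.0488] [-6.0223 -7.3359 18.4135]
top 189 [0.6464 0.013  0.2407]
side 278 [ 0.6486 -0.0108  0.2332]
```

Emit:
play_rows --targets '[{"grip": 255,"linear": [0,0,-0.1],"delta_rot": [0,0,0]},{"grip": 255,"linear": [0,0,-0.15],"delta_rot": [0,0,0]}]' --force 70

```text
time: 20.8
ee_pos: [0.4747, 0.1308, 0.0473]
tcp_rot: [180.0, 0.5, 179.9]
wrist_force: [-4.5, -8.0, 17.9]
opening: 0.02
grasp_force: 68.0
```

Emit:
play_rows --targets '[{"grip": 255,"linear": [0,0,-0.1],"delta_rot": [0,0,0]},{"grip": 255,"linear": [0,0,-0.15],"delta_rot": [0,0,0]}]'

```text
time: 21.0
ee_pos: [0.4748, 0.1307, 0.0461]
tcp_rot: [180.0, 0.5, 179.9]
wrist_force: [-5.5, -7.3, 22.5]
opening: 0.0201
grasp_force: 68.6
```

Emit:
play_rows --targets '[{"grip": 255,"linear": [0,0,-0.1],"delta_rot": [0,0,0]}]'

```text
time: 21.1
ee_pos: [0.4749, 0.1307, 0.046]
tcp_rot: [180.0, 0.5, 179.9]
wrist_force: [-10.8, -7.8, 35.0]
opening: 0.0205
grasp_force: 69.8
```

```bash
python3 k.py
```

```text
21.1 [0.4749 0.1307 0.046 ] [-10.7877  -7.838   34.9738]
top 181 [0.6474 0.0129 0.2417]
side 278 [ 0.6487 -0.0107  0.2329]
```

The lower stop is felt (35 N) and the last stroke is full. Letting go.

Emit:
play_rows --targets '[{"grip": 255,"linear": [0,-0.1,0.2],"delta_rot": [0,0,0]},{"grip": 200,"linear": [0,-0.1,0.2],"delta_rot": [0,0,0]},{"grip": 120,"linear": [0,-0.2,0.2],"delta_rot": [0,0,0]},{"grip": 0,"linear": [0,-0.2,0.2],"delta_rot": [0,0,0]},{"grip": 0,"linear": [0,-0.2,0.2],"delta_rot": [0,0,0]},{"grip": 0,"linear": [0,-0.2,0.2],"delta_rot": [0,0,0]},{"grip": 0,"linear": [0,-0.2,0.2],"delta_rot": [0,0,0]}]'

```text
time: 21.9
ee_pos: [0.4731, 0.1289, 0.0434]
tcp_rot: [180.0, 0.2, 179.9]
wrist_force: [-0.1, 0.6, 0.6]
opening: 0.0853
grasp_force: 0.0
```

Emit:
play_rows --targets '[{"grip": 0,"linear": [0,0,3],"delta_rot": [0,0,0]},{"grip": 0,"linear": [0,0,7],"delta_rot": [0,0,0]},{"grip": 0,"linear": [0,0,11],"delta_rot": [0,0,0]},{"grip": 0,"linear": [-5,0,15],"delta_rot": [0,0,0]},{"grip": 0,"linear": [-10,0,18],"delta_rot": [0,0,0]},{"grip": 0,"linear": [-10,0,18],"delta_rot": [0,0,0]}]'

```text
time: 22.5
ee_pos: [0.3714, 0.1288, 0.2263]
tcp_rot: [179.9, 0.4, 180.0]
wrist_force: [1.3, 0.9, 0.2]
opening: 0.0856
grasp_force: 0.0
```

```bash
python3 k.py; python3 d.py d2
```

```text
22.5 [0.3714 0.1288 0.2263] [1.3451 0.9455 0.2453]
top 188 [0.646  0.0159 0.2383]
side 278 [ 0.6488 -0.0105  0.2306]
[0.3735 0.129  0.2236] [ 0.3953 -0.1296 -0.2908]
top [[ 0.6219 -0.01    0.2024]
 [ 0.6393  0.0207  0.2371]
 [ 0.6648  0.0476  0.2439]]
side [[ 0.6237 -0.0171  0.1918]
 [ 0.6517 -0.0092  0.234 ]
 [ 0.7281  0.0425  0.2435]]
```

View pics/d2.png

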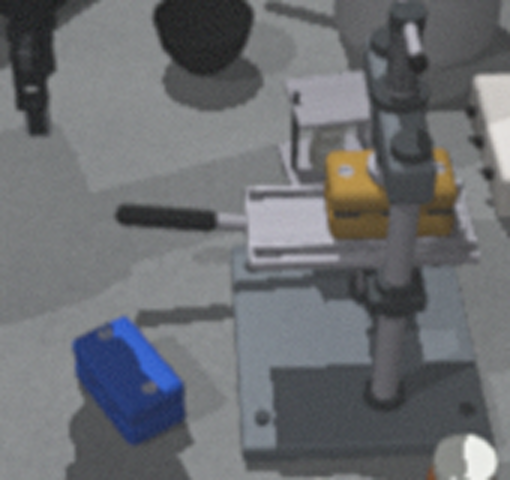

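The flask is held under the pad at home, with its top at about 0.238 m. The handle is down apart from its small spring-back, and everything else is undisturbed.

```bash
python3 -c "
from h import *
print(bot.job_done())"
```

```text
the job is handed in; nothing more can be done
None
```

The job is handed in, with no verdict returned: the flask is home against the fence, the pad was met on stroke 3, I gave one more full stroke (four in all), and let go with the handle down apart from its usual small spring-back.

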